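Nudge a gear pump's end cover down onto its dowel pins

TASK

The end cover of the gear pump on the bench stand has been laid on crooked and is riding on top of the two dowel pins. Without picking it up, nudge it sideways with the fingertips until both dowel holes drop over the pins and the cover lies flat on the pump body, edges flush all round, then take your hand away. Do not let the cover fall off, and leave the caliper, the adapter and the cap screws where they are.

Things in the scene. Friction and masses are not known exactly. Their poses are not given: they have to be found in the camera images.
- cover: loose end cover, a bare-aluminium block 120 (x) by 100 (y) by 20 mm, 0.5 to 0.8 kg, with two 11.5 mm dowel holes and four 9 mm bolt holes near the corners (x +/-50, y +/-40 mm), all through. Origin: centre of its underside, z up. It starts up to 20 mm and 0.25 rad off its place, tipped a few degrees on the pins, and slides when its sides are pushed. Home: origin and axes on those of seat
- seat (a point): centre of the fixed pump body's flat top face, 135 mm above the bench; x along its long, y along its short side, z up. The dark iron body has the cover's 120 by 100 mm outline, so sides are flush when the cover is home. Below it: round ports on the long sides (11 mm proud, under 130 mm high), a 160 by 100 mm flange up to 91 mm high with its bolts, and a 180 by 150 mm steel stand
- pin_a (a point): tip of one steel dowel pin of the pump, at x = +34, y = +22 mm of seat: 10 mm diameter, standing 6 mm out of the top face, the upper 3.5 mm tapering to 5 mm across. The cover starts on top of it
- pin_b (a point): tip of the other, equal dowel pin, at x = -34, y = -22 mm of seat
- hole_a (a point): centre of the lower mouth of the cover's dowel hole for pin_a, at x = +34, y = +22, z = 0 mm of the cover; when home it is 6 mm below pin_a
- hole_b (a point): centre of the lower mouth of the cover's dowel hole for pin_b, at x = -34, y = -22, z = 0 mm of the cover
- caliper: bystander: digital caliper lying on the bench mat, 225 by 70 by 13 mm, origin under the middle of its beam, beam along x
- adapter: bystander: steel hydraulic adapter with a hexagon in the middle, standing, 32 mm across, 58 mm high, origin under its centre
- screw1: bystander: black cap screw standing on its head, 13 mm across, 53 mm high, origin under its centre
- screw2: bystander: a second cap screw like the first
Mind the look-alikes: they are no part of the job. Leave any blue or red look-alike of the part that bears seat alone.

How it is judged (in metres and radians):
At the end, for the whole second after the job is handed in: the cover lies at rest, flat on the pump body over both pins: underside within 1.5 mm of the top face, tilt under 0.025 rad, centre within 2 mm and sides within 0.05 rad of flush (x of cover in the frame of seat between -0.002 and 0.002 m and y of cover in the frame of seat between -0.002 and 0.002 m and z of cover in the frame of seat between -0.003 and 0.0015 m and angle between the z axis of cover and the z axis of seat, either way round below 0.025 rad and angle between the x axis of cover and the x axis of seat, either way round below 0.05 rad and linear speed of cover below 0.01 m/s and angular speed of cover below 0.1 rad/s); the robot touches nothing.
It fails at once if the cover is picked up: its underside's centre more than 15 mm above the pump's top face, or tipped more than 0.3 rad (z of cover in the frame of seat above 0.015 m or angle between cover's own z axis and vertical above 0.3 rad).
It fails at once if the cover falls or is pushed off the pump (centre more than 10 mm below the top face or 40 mm aside) (z of cover in the frame of seat below -0.01 m or horizontal distance between cover and seat above 0.04 m).
It fails at once if a bystander is moved more than 25 mm (distance of any of caliper, adapter, screw1, screw2 from where it was at the start of the episode above 0.025 m).
It also fails if it takes over 72 s, if anything falls off the work surface, if the arm or the gripper's body presses on something with over 40 N, if the wrist force passes 120 N, or if a joint passes its speed limit or range.

ROBOT

A 7-joint arm with a two-finger parallel gripper is mounted at the origin on the work surface. World frame = base frame: x ahead of the robot, y to its left, z up, the work surface at z = 0. Lengths are in m, angles in degrees, forces in N, time in s.
With the tool pointing down it reaches from about 0.425 to 0.825 m from the base axis. Payload 3.6 kg.
Tool frame: the origin (TCP) lies between the finger pads; the fingertips stand 22 mm ahead of it and the grasp point (between the pads) lies 3 mm ahead of it; z points along the fingers, y is the direction in which the jaws open and shut (so a half turn about z gives the same grasp; the last joint's range is limited). The gripper opens to 93 mm and grips with 3 to 60 N. Pads are 15 mm wide; open, the fingers measure 128 mm over their backs; the gripper's body (75 mm by 188 mm) begins 65 mm behind the grasp point.
Start: joints at [75.544, 35.231, -0.722, 81.555, 0.464, 63.22, -2.315], TCP at [0.146, -0.633, 0.241] pointing down, gripper open.
Joint ranges: [-178.69, 178.69], [-17.37, 117.87], [-77.05, 75.6], [15.02, 138.74], [-78.02, 258.01], [0.78, 113.62], [-162.83, 162.83]. Speed limits (degrees/s): [159.86, 159.86, 180, 180, 180, 180, 180].

INTERFACE

Orientations are given as [roll, pitch, yaw] about the fixed x, y, z axes, in that order (R = Rz(yaw) Ry(pitch) Rx(roll)).
In Python, from station import env gives the robot as it stands.
- The arm moves only by the shell command python3 -m jog 'ROWS' [FORCE]. ROWS is a JSON object of lists of equal length, an entry for each row: "dp": the shift along the world's x, y, z in units of 25 mm (1.0 is 25 mm), a list of three; "rot": the turn, a rotation vector about the world's x, y, z in units of 10 degrees (1.0 is 10 degrees), a list of three; "claw": the finger opening in mm, from 0 to 93. A call has exactly 10 rows; each row is the pose to reach, as a shift and turn from the pose measured when the call began; what a row does not reach only later rows make up. A row lasts 1/8 s, in which the tool goes at most 62.5 mm and 10.7 degrees, less where a joint would pass 70% of its speed; a pose out of reach is approached as far as the arm can. A call with a gripper value outside its range is refused whole. The fingers move at their own pace and stop on an object; FORCE is the grip in N (left out, the last holds). Time passes only in rows, so rows that repeat a pose let the fingers close, or fill a call up. It gives the time, the measured TCP pose, the force and the opening at its end, in the units of the state.
- env.state(): the state, without advancing time (a new reading comes with each control period).
- env.get_image(name): name is "side" or "top"; returns the picture (400x640x3 uint8, red, green, blue); there is no depth.
- env.calibration(name): a dict with "fx", "fy", "cx", "cy" (pixels), "dist_coeffs" ([k1, k2, p1, p2, k3] as OpenCV has them; the pictures are not rectified), "R" (3x3) and "t" (3): a world point X has camera coordinates R X + t. Camera axes: x right, y down, z forward; pixel columns grow to the right and rows downward; lengths in m; the calibration is good to about 2 mm. A picture is of the moment at which its call begins. calibration takes no time and is no camera call.
- env.hand_in(): hands the job in, once; it reports no verdict.
The state is a dict: "clock": time; "qpos": joint angles; "qvel": joint speeds; "joint_torque": joint torques, N m; "ee_pos": TCP position; "ee_rot": TCP orientation; "ft_force": force on the tool from outside, world axes, zero at the start; "moment": the same for the moment, N m; "gripper_width": finger opening in m.
Only numpy, scipy, OpenCV 4.12 (cv2) and the standard library are available. Lean on these libraries where they do the work, as an engineer would, in place of code of your own. Each camera call takes 0.05 s, during which the arm holds its last target. There are 200 camera calls.

## Working session

There is one attempt and no reset: what is moved stays moved. The work goes in short steps, Python scripts to look and compute and a shell command to move; the robot and the scene stay as the last step left them, time stands still between calls to the robot, and variables do not carry over. Pictures are saved under pics/ and viewed, about 8 in all and at most 12, crops included, and the job is handed in when it is done.

```bash
mkdir -p pics; ls
python3 - <<'E'
from station import env
import cv2
for n in("side","top"):
    cv2.imwrite(f"pics/{n}0.png",env.get_image(n)[:,:,::-1])
    c=env.calibration(n);print(n,c)
print(env.state())
E
```

```text
pics
side {'fx': 365.98562112584915, 'fy': 365.98562112584915, 'cx': 323.167810436322, 'cy': 199.47897629493286, 'dist_coeffs': array([-0.03564939,  0.        ,  0.        ,  0.        ,  0.        ]), 'R': array([[ 0.782868  , -0.62210424,  0.01019895],
       [-0.34579602, -0.44866675, -0.82408935],
       [ 0.51724541,  0.64162642, -0.56636801]]), 't': array([-0.42798786,  0.34875878,  0.52990851])}
top {'fx': 410.6207762352573, 'fy': 410.6207762352573, 'cx': 322.03014800214595, 'cy': 200.90918371532877, 'dist_coeffs': array([-0.06854262,  0.        ,  0.        ,  0.        ,  0.        ]), 'R': array([[ 1.42432120e-02, -9.99895781e-01,  2.35741099e-03],
       [-9.86710083e-01, -1.44369679e-02, -1.61848035e-01],
       [ 1.61865202e-01, -2.08453114e-05, -9.86812878e-01]]), 't': array([0.08919926, 0.61037606, 0.85129084])}
{'clock': 0.1, 'qpos': array([75.54356911, 35.28509725, -0.72265655, 81.62879483,  0.46292987,
       63.21917875, -2.31325923]), 'qvel': array([-0.05495951, -0.24329016,  0.07083039, -0.1715768 , -0.00638192,
       -0.04261299,  0.04303005]), 'joint_torque': array([ 1.29391799e-03, -4.60042691e+01,  2.10349546e-01, -1.66244459e+01,
       -6.11310359e-02,  1.69613294e-02,  8.82909148e-05]), 'ee_pos': array([ 0.14540688, -0.63287307,  0.23960057]), 'ee_rot': array([-1.79869769e+02,  6.23872927e-04,  1.29426122e+01]), 'ft_force': array([ 0.34839823, -0.05357573, -0.76665224]), 'moment': array([-0.00062519,  0.02654093,  0.01777654]), 'gripper_width': 0.09332702681331081}
```

View pics/top0.png

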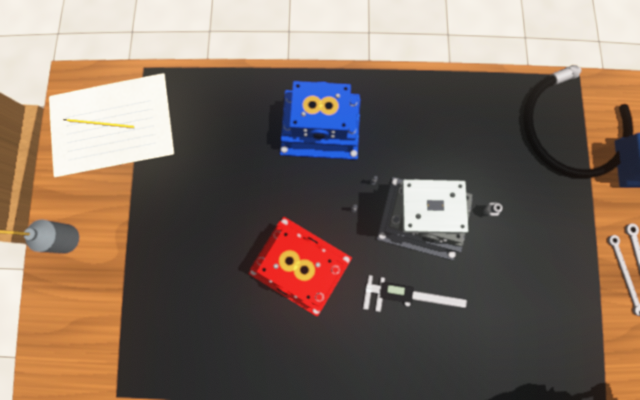

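View pics/side0.png

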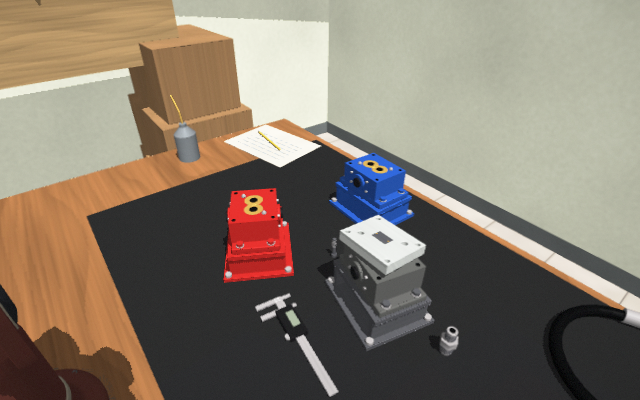

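The dark iron pump with the aluminium cover is at top (435,205) and side (385,250). The red pump, top (300,265), and the blue one, top (320,120), are look-alikes and have no cover. I'll confirm this in an enlarged crop of both views.

Run:
```python
import cv2,numpy as np
a=cv2.imread("pics/top0.png")[165:265,365:485]; b=cv2.imread("pics/side0.png")[205:355,320:440]
a=cv2.resize(a,None,fx=4,fy=4,interpolation=cv2.INTER_CUBIC)
b=cv2.resize(b,None,fx=4,fy=4,interpolation=cv2.INTER_CUBIC)[:600,:]
im=np.zeros((600,800,3),np.uint8); b=cv2.resize(b,(320,400)); 
# top at 4x (480x400) left; side at 320x400 right
im[:400,:480]=a; im[:400,480:800]=b
cv2.imwrite("pics/crop0.png",im[:400])
```

```text
(no output)
```

View pics/crop0.png

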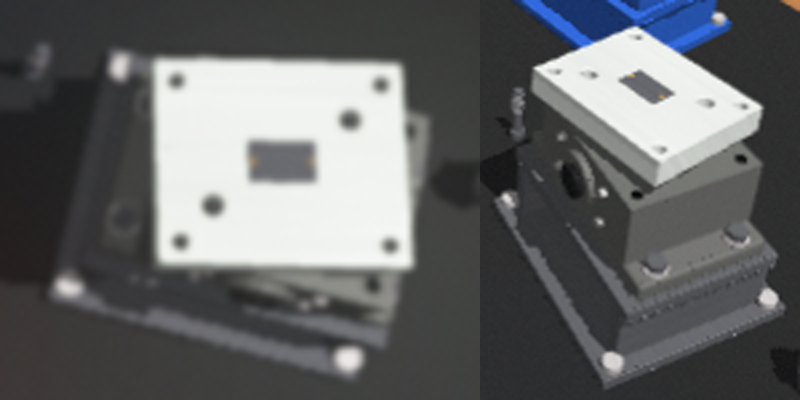

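```bash
cat > h.py <<'E'
from station import env
import numpy as np, cv2
from scipy.optimize import least_squares
from scipy.spatial.transform import Rotation as Ro
CAL={n:env.calibration(n) for n in("top","side")}
def proj(n,P):
    c=CAL[n];K=np.array([[c["fx"],0,c["cx"]],[0,c["fy"],c["cy"]],[0,0,1]])
    return cv2.projectPoints(np.asarray(P,float),cv2.Rodrigues(c["R"])[0],c["t"],K,c["dist_coeffs"])[0].reshape(-1,2)
def fit(obs,p0,planar=False):
    # obs: {cam:[(local xyz),(u,v)]...}; p=[x,y,yaw] or [x,y,yaw,z,rx,ry]
    def f(p):
        r=[]
        R=Ro.from_euler("z",p[2]) if planar else Ro.from_euler("z",p[2])*Ro.from_euler("xy",p[4:6])
        t=[p[0],p[1],.135 if planar else p[3]]
        for n,l in obs.items():
            r.append(proj(n,R.apply([a for a,b in l])+t)-[b for a,b in l])
        return np.concatenate(r).ravel()
    s=least_squares(f,p0,loss="soft_l1"); return s.x,f(s.x).reshape(-1,2)
H=.02
E
cat > m0.py <<'E'
from h import *
T=lambda u,v:(365+u/4-.4,165+v/4-.4); S=lambda u,v:(320+(u-480)/2.667-.3,205+v/2.667-.3)
f=lambda x,y,z=H:(x/1000,y/1000,z)
cov={"top":[(f(-60,50),T(152,60)),(f(60,50),T(402,63)),(f(60,-50),T(413,268)),(f(-60,-50),T(157,268)),
 (f(-50,40),T(176,80)),(f(50,40),T(381,84)),(f(50,-40),T(390,245)),(f(-50,-40),T(180,241)),(f(34,22),T(350,119)),(f(-34,-22),T(213,205))],
"side":[(f(-60,50),S(637,27)),(f(60,50),S(762,107)),(f(-60,-50),S(532,68)),(f(-50,40),S(635,37)),(f(50,40),S(742,106)),(f(50,-40),S(660,150)),(f(-50,-40),S(555,71)),
 (f(34,22),S(706,103)),(f(-34,-22),S(589,74))]}
seat={"top":[(f(60,50,0),T(430,113)),(f(50,40,0),T(410,130)),(f(50,-40,0),T(373,285))],
"side":[(f(60,-50,0),S(630,207)),(f(60,50,0),S(760,162)),(f(50,-40,0),S(640,195)),(f(50,40,0),S(740,158))]}
pc,rc=fit(cov,[.55,-.2,-1.5,.141,0,0]); ps,rs=fit(seat,[.55,-.2,-1.7],True)
print("cover",pc.round(4),np.abs(rc).max(1).round(1)); print("seat",ps.round(4),rs.round(1).tolist())
d=Ro.from_euler("z",-ps[2]).apply([pc[0]-ps[0],pc[1]-ps[1],0]);print("cover in seat mm",d*1e3,np.degrees(pc[2]-ps[2]))
E
python3 m0.py
```

```text
cover [ 0.5845 -0.1213 -1.5805  0.1385 -0.0807 -0.0307] [0.9 0.6 0.4 1.5 0.2 0.2 0.2 0.2 0.1 0.1 0.6 0.2 0.9 0.2 0.3 0.5 0.2 0.3
 0.1]
seat [ 0.5802 -0.1325 -1.8209] [[-0.2, 1.0], [-1.0, 0.2], [0.0, -0.0], [0.8, 0.6], [1.0, 0.2], [-0.9, -0.7], [0.4, -0.4]]
cover in seat mm [-11.87980589   1.32050633   0.        ] 13.774919937714776
```

Cover measured about 12 mm toward seat −x and turned +13.8°. The fit residuals are at most 1.5 px and the heights agree. I'll push the −x end along seat +x with the two spread fingertips, which straightens and shifts it together. First I move above that side.

```bash
python3 -m jog '{"dp":[[1,1.2,0.3],[2,2.6,0.5],[3.2,4.2,0.5],[4.4,5.8,0.5],[5.6,7.4,0.5],[6.8,9,0.5],[8,10.6,0.5],[9.2,12.2,0.5],[10.4,13.8,0.5],[11.6,15.2,0.5]],"rot":[[0,0,0.5],[0,0,1],[0,0,1.5],[0,0,2],[0,0,2.5],[0,0,3],[0,0,3.5],[0,0,4],[0,0,4.5],[0,0,5]],"claw":[60,60,60,60,60,60,60,60,60,60]}' 20
```

```text
clock: 1.35
ee_pos: [0.4359, -0.2512, 0.2519]
ee_rot: [-179.8, 0.0, 63.1]
ft_force: [0.8, -0.5, -0.4]
gripper_width: 0.0599
```

```bash
python3 -m jog '{"dp":[[1.2,1.5,0],[2.5,3.2,0],[3.8,4.9,0],[5,6.5,0],[6.2,8,0],[6.8,8.8,0],[6.8,8.8,-0.5],[6.8,8.8,-1.2],[6.8,8.8,-2],[6.8,8.8,-2]],"rot":[[0,0,0.3],[0,0,0.6],[0,0,0.9],[0,0,1.26],[0,0,1.26],[0,0,1.26],[0,0,1.26],[0,0,1.26],[0,0,1.26],[0,0,1.26]],"claw":[60,60,60,60,60,60,60,60,60,60]}'
python3 - <<'E'
from station import env
import cv2,numpy as np
t=cv2.resize(env.get_image("top")[145:270,340:500,::-1],None,fx=2.5,fy=2.5,interpolation=cv2.INTER_CUBIC)
s=cv2.resize(env.get_image("side")[160:300,280:440,::-1],None,fx=2.5,fy=2.5,interpolation=cv2.INTER_CUBIC)
im=np.zeros((350,800,3),np.uint8);im[:t.shape[0],:400]=t;im[:s.shape[0],400:]=s
cv2.imwrite("pics/p1.png",im)
E
```

```text
clock: 2.6
ee_pos: [0.6034, -0.0336, 0.1994]
ee_rot: [-179.5, 0.2, 75.6]
ft_force: [0.2, -0.6, -0.0]
gripper_width: 0.0598
```

View pics/p1.png

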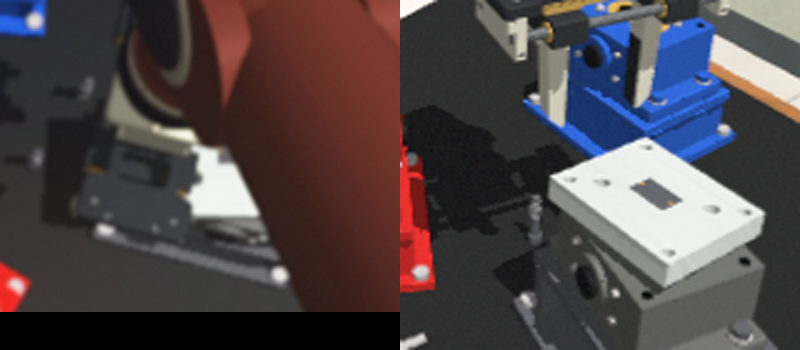

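The side view shows both fingers beyond the cover's −x end, at (552,90) and (640,75). The top view is blocked by the arm. Next: lower the fingertips to 0.140 and push partway.

```bash
python3 -m jog '{"dp":[[0,0,-0.6],[0,0,-1.2],[0,0,-1.5],[-0.04,-0.15,-1.5],[-0.07,-0.29,-1.5],[-0.11,-0.43,-1.5],[-0.15,-0.58,-1.5],[-0.18,-0.7,-1.5],[-0.2,-0.8,-1.5],[-0.22,-0.88,-1.5]],"rot":[[0,0,0],[0,0,0],[0,0,0],[0,0,0],[0,0,0],[0,0,0],[0,0,0],[0,0,0],[0,0,0],[0,0,0]],"claw":[60,60,60,60,60,60,60,60,60,60]}'
cat > loc.py <<'E'
# TCP in seat frame (mm) and measured yaw against the seat's
from h import *
ps=np.array([.5802,-.1325,-1.8209])
s=env.state();d=s["ee_pos"]-[ps[0],ps[1],0]
print("TCP seat mm",(Ro.from_euler("z",-ps[2]).apply(d)*1e3).round(1),"yaw err",s["ee_rot"][2]-np.degrees(ps[2])-180, "F seat",Ro.from_euler("z",-ps[2]).apply(s["ft_force"]).round(1))
E
python3 loc.py
```

```text
clock: 3.95
ee_pos: [0.6008, -0.0539, 0.1649]
ee_rot: [-179.9, -0.0, 75.7]
ft_force: [2.4, 3.6, 1.5]
gripper_width: 0.06
TCP seat mm [-81.2   0.5 164.9] yaw err 0.007557226411478268 F seat [-4.1  1.5  1.5]
```

In contact at about 4 N. Continue to about −70 mm.

```bash
python3 -m jog '{"dp":[[-0.02,-0.06,-0.05],[-0.03,-0.12,-0.05],[-0.05,-0.18,-0.05],[-0.06,-0.24,-0.05],[-0.08,-0.3,-0.05],[-0.09,-0.36,-0.05],[-0.1,-0.4,-0.05],[-0.11,-0.44,-0.05],[-0.11,-0.44,-0.05],[-0.11,-0.44,-0.05]],"rot":[[0,0,0],[0,0,0],[0,0,0],[0,0,0],[0,0,0],[0,0,0],[0,0,0],[0,0,0],[0,0,0],[0,0,0]],"claw":[60,60,60,60,60,60,60,60,60,60]}'; python3 loc.py;  python3 - <<'E'
from station import env
import cv2,numpy as np
i=env.get_image("side");cv2.imwrite("pics/side2.png",i[:,:,::-1])
cv2.imwrite("pics/p2.png",cv2.resize(i[200:300,320:440,::-1],None,fx=6,fy=6,interpolation=cv2.INTER_CUBIC))
E
```

```text
clock: 5.2
ee_pos: [0.5978, -0.0648, 0.1635]
ee_rot: [-179.9, -0.0, 75.7]
ft_force: [1.0, 1.9, -1.7]
gripper_width: 0.06
TCP seat mm [-69.9   0.3 163.5] yaw err 0.015840034600500985 F seat [-2.1  0.5 -1.7]
```

View pics/p2.png

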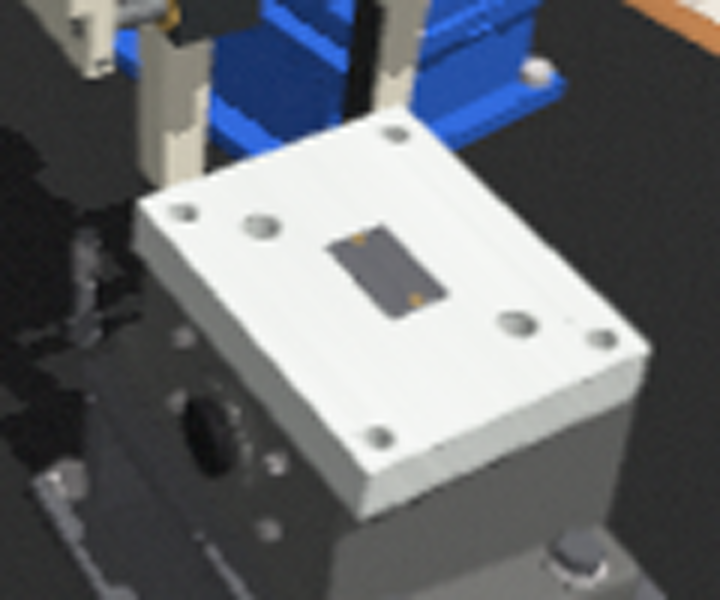

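The cover is now nearly square to the tool. Its near corner (362,475) overhangs the body on the −y side. I'll fit it from these pixels.

```bash
cat > m2.py <<'E'
from h import *
ps=np.array([.5802,-.1325,-1.8209])
def rep(S,pts,p0=[.58,-.13,-1.82,.141,0,0],tops=None):
    f=lambda x,y,z=20:(x/1000,y/1000,z/1000)
    o={"side":[(f(*a),S(*b)) for a,b in pts.items()]}
    if tops: o["top"]=[(f(*a),tops[1](*b)) for a,b in tops[0].items()]
    p,r=fit(o,p0)
    d=Ro.from_euler("z",-ps[2]).apply([p[0]-ps[0],p[1]-ps[1],p[3]-.135])*1e3
    print("cover in seat mm",d.round(1),"yaw",np.degrees(p[2]-ps[2]).round(2),"tilt",np.degrees(p[4:]).round(1),"res",np.abs(r).max(1).round(1))
E
python3 - <<'E'
from m2 import *
S=lambda u,v:(320+u/6-.4,200+v/6-.4)
rep(S,{(-60,-50):(135,203),(-60,50):(405,107),(60,50):(650,350),(60,-50):(362,475),(-50,-40):(183,212),(-50,40):(395,133),(50,40):(601,338),(50,-40):(379,437),(-34,-22):(262,226),(34,22):(517,323),(60,-50,0):(362,520),(60,50,0):(637,400)})
R=Ro.from_euler("z",ps[2]);q=proj("side",R.apply([[.06,-.05,0],[.06,.05,0],[.06,-.05,-.02],[.06,.05,-.02]])+[ps[0],ps[1],.135])
print(((q-[320,200]+.4)*6).round())
E
```

```text
cover in seat mm [ 4.7 -4.9  3.4] yaw 4.45 tilt [0.5 3.3] res [0.5 0.4 0.2 0.9 0.  0.2 0.1 0.6 0.1 0.1 0.7 0.5]
[[343. 500.]
 [637. 396.]
 [336. 549.]
 [625. 445.]]
```

The z and tilt suggest hole_a has caught pin_a while the −x end still rides on pin_b, with about 4° of yaw left. I'll keep pushing the end flush with a small drift toward +y, which turns the cover about pin_a.

```bash
python3 -m jog '{"dp":[[0,-0.03,0],[-0.01,-0.06,0],[-0.02,-0.09,0],[0,-0.1,0],[0.03,-0.11,0],[0.06,-0.12,0],[0.09,-0.14,0],[0.12,-0.16,0],[0.13,-0.16,0],[0.13,-0.16,0]],"rot":[[0,0,0],[0,0,0],[0,0,0],[0,0,0],[0,0,0],[0,0,0],[0,0,0],[0,0,0],[0,0,0],[0,0,0]],"claw":[60,60,60,60,60,60,60,60,60,60]}'; python3 loc.py;  python3 - <<'E'
from station import env
import cv2,numpy as np
i=env.get_image("side");cv2.imwrite("pics/side3.png",i[:,:,::-1])
cv2.imwrite("pics/p3.png",cv2.resize(i[200:300,320:440,::-1],None,fx=6,fy=6,interpolation=cv2.INTER_CUBIC))
E
```

```text
clock: 6.5
ee_pos: [0.601, -0.0673, 0.1635]
ee_rot: [-179.8, -0.1, 75.8]
ft_force: [1.0, 5.1, -2.2]
gripper_width: 0.0601
TCP seat mm [-68.3   4.  163.5] yaw err 0.09321182053312782 F seat [-5.2 -0.3 -2.2]
```

View pics/p3.png

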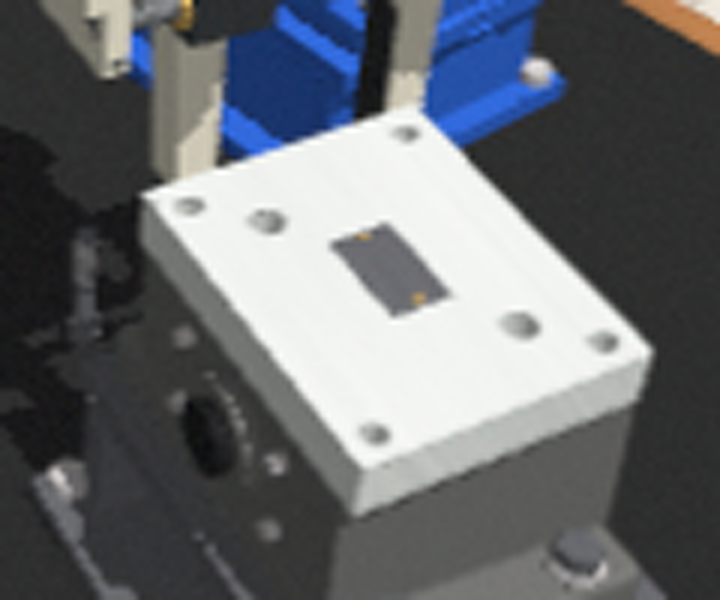

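Hole_a (520,324) barely moved while the −x end swung, so it is pivoting on pin_a. I'll fit the remaining yaw.

Run:
```python
from m2 import *
S=lambda u,v:(320+u/6-.4,200+v/6-.4)
rep(S,{(-60,-50):(143,195),(-60,50):(415,106),(60,50):(652,350),(60,-50):(358,470),(-50,-40):(189,205),(-50,40):(405,133),(50,40):(602,341),(50,-40):(374,433),(-34,-22):(267,221),(34,22):(520,324),(60,-50,0):(357,517),(60,50,0):(638,400)})
```

```text
cover in seat mm [ 3.5 -2.7  2.7] yaw 2.68 tilt [0.6 3.3] res [0.3 0.3 0.4 0.7 0.1 0.1 0.2 0.3 0.  0.1 0.7 0.1]
```

```bash
python3 -m jog '{"dp":[[0,-0.05,0],[-0.02,-0.1,0],[-0.03,-0.13,0],[-0.01,-0.14,0],[0.03,-0.15,0],[0.07,-0.16,0],[0.11,-0.17,0],[0.15,-0.18,0],[0.18,-0.19,0],[0.18,-0.19,0]],"rot":[[0,0,0],[0,0,0],[0,0,0],[0,0,0],[0,0,0],[0,0,0],[0,0,0],[0,0,0],[0,0,0],[0,0,0]],"claw":[60,60,60,60,60,60,60,60,60,60]}'; python3 loc.py;  python3 - <<'E'
from station import env
import cv2,numpy as np
i=env.get_image("side");cv2.imwrite("pics/side4.png",i[:,:,::-1])
cv2.imwrite("pics/p4.png",cv2.resize(i[200:300,320:440,::-1],None,fx=6,fy=6,interpolation=cv2.INTER_CUBIC))
E
```

```text
clock: 7.8
ee_pos: [0.6052, -0.0695, 0.1633]
ee_rot: [-179.7, -0.3, 75.8]
ft_force: [0.6, 6.8, -2.4]
gripper_width: 0.0601
TCP seat mm [-67.2   8.6 163.3] yaw err 0.1311176481742109 F seat [-6.7 -1.1 -2.4]
```

View pics/p4.png

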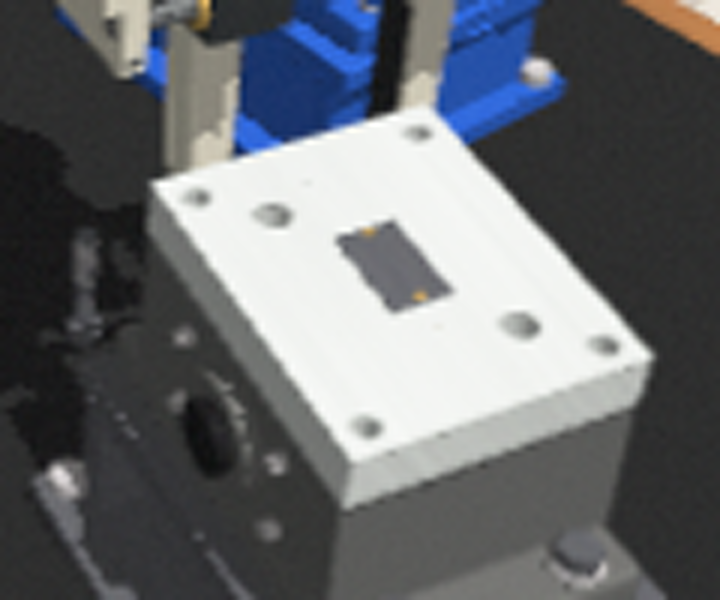

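Run:
```python
from m2 import *
S=lambda u,v:(320+u/6-.4,200+v/6-.4)
rep(S,{(-60,-50):(150,184),(-60,50):(430,104),(60,50):(652,355),(60,-50):(350,463),(-50,-40):(196,197),(-50,40):(417,132),(50,40):(603,345),(50,-40):(366,427),(-34,-22):(273,214),(34,22):(521,325),(60,-50,0):(347,510),(60,50,0):(633,408)})
```

```text
cover in seat mm [ 2.2 -1.   2.3] yaw 0.1 tilt [0.1 3.7] res [0.4 0.5 0.6 0.4 0.1 0.1 0.1 0.2 0.  0.3 0.6 0.7]
```

Yaw is now about 0°, but the −x end is still up, probably held by finger friction. I'll back off and see whether it drops.

```bash
python3 -m jog '{"dp":[[0.02,0.08,0],[0.05,0.2,0],[0.1,0.4,0],[0.15,0.6,0],[0.15,0.6,0],[0.15,0.6,0],[0.15,0.6,0],[0.15,0.6,0],[0.15,0.6,0],[0.15,0.6,0]],"rot":[[0,0,0],[0,0,0],[0,0,0],[0,0,0],[0,0,0],[0,0,0],[0,0,0],[0,0,0],[0,0,0],[0,0,0]],"claw":[60,60,60,60,60,60,60,60,60,60]}'; python3 loc.py;  python3 - <<'E'
from station import env
import cv2,numpy as np
i=env.get_image("side");cv2.imwrite("pics/side5.png",i[:,:,::-1])
cv2.imwrite("pics/p5.png",cv2.resize(i[200:300,320:440,::-1],None,fx=6,fy=6,interpolation=cv2.INTER_CUBIC))
E
```

```text
clock: 9.1
ee_pos: [0.6089, -0.0545, 0.1632]
ee_rot: [-179.7, -0.3, 75.8]
ft_force: [0.4, 0.3, 0.4]
gripper_width: 0.0601
TCP seat mm [-82.7   8.5 163.2] yaw err 0.12954829134977786 F seat [-0.4  0.3  0.4]
```

View pics/p5.png

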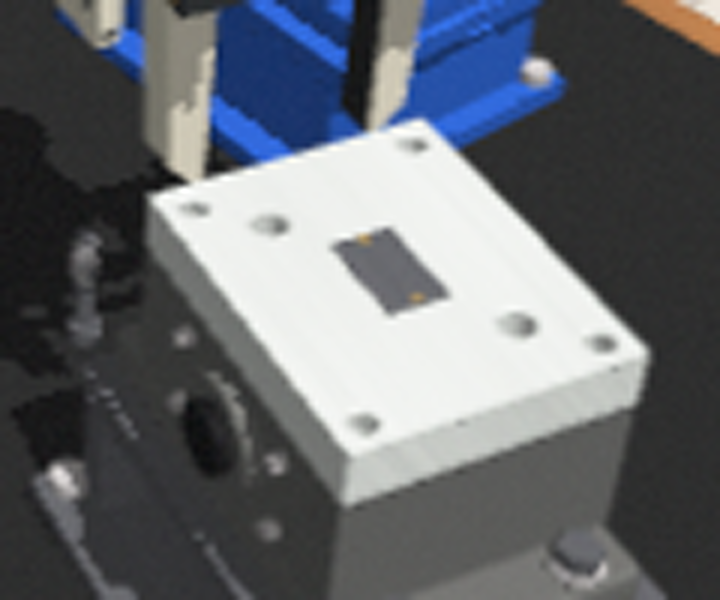

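The −x end dropped: its corners moved from (150,184)/(430,104) to (150,195)/(425,119). I'll fit, then lift straight up and check with both cameras.

```bash
python3 - <<'E'
from m2 import *
S=lambda u,v:(320+u/6-.4,200+v/6-.4)
rep(S,{(-60,-50):(150,195),(-60,50):(425,119),(60,50):(649,351),(60,-50):(346,457),(-50,-40):(195,209),(-50,40):(413,145),(50,40):(601,343),(50,-40):(364,424),(-34,-22):(269,224),(34,22):(518,325),(60,-50,0):(346,506),(60,50,0):(632,406)})
E
python3 -m jog '{"dp":[[0.05,0.2,0],[0.1,0.4,0.6],[0.1,0.4,1.5],[0.1,0.4,3],[0.1,0.4,4],[0.5,2,4.2],[0.9,4,4.2],[1.3,6,4.2],[1.7,8,4.2],[1.7,8,4.2]],"rot":[[0,0,0],[0,0,0],[0,0,0],[0,0,0],[0,0,0],[0,0,0],[0,0,0],[0,0,0],[0,0,0],[0,0,0]],"claw":[60,60,60,60,60,60,60,60,60,60]}'
python3 - <<'E'
from station import env
import cv2,numpy as np
T=env.get_image("top");S=env.get_image("side")
t=cv2.resize(T[165:255,375:475,::-1],None,fx=4,fy=4,interpolation=cv2.INTER_CUBIC)
s=cv2.resize(S[205:305,335:435,::-1],None,fx=4,fy=4,interpolation=cv2.INTER_CUBIC)
im=np.zeros((400,800,3),np.uint8);im[:t.shape[0],:400]=t;im[:s.shape[0],400:]=s
cv2.imwrite("pics/p6.png",im);cv2.imwrite("pics/top6.png",T[:,:,::-1])
E
```

```text
cover in seat mm [ 0.5  0.2 -2.4] yaw -0.09 tilt [-0.1  0.3] res [0.3 0.3 0.6 0.7 0.2 0.1 0.3 0.3 0.2 0.3 0.5 0.7]
clock: 10.4
ee_pos: [0.6503, 0.1535, 0.2693]
ee_rot: [-179.7, -0.7, 76.4]
ft_force: [0.6, -0.6, -0.7]
gripper_width: 0.0603
```

View pics/p6.png

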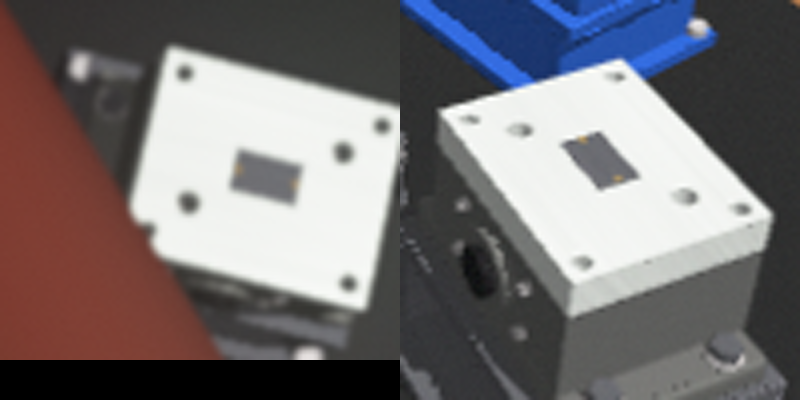

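Both views show the cover lying flat, with the sides flush on the body at the near vertical corner, side crop (568,315). I'll do one two-view fit to confirm, then hand in.

Run:
```python
from m2 import *
S=lambda u,v:(335+(u-400)/4-.4,205+v/4-.4);T=lambda u,v:(375+u/4-.4,165+v/4-.4)
rep(S,{(-60,-50):(438,110),(-60,50):(622,59),(60,50):(772,215),(60,-50):(569,287),(-50,40):(615,76),(50,40):(740,208),(50,-40):(582,262),(-50,-40):(468,119),(-34,-22):(518,129),(34,22):(684,196),(60,-50,0):(569,317),(60,50,0):(765,252)},
 tops=({(-50,40):(185,73),(50,40):(382,125),(50,-40):(348,283),(34,22):(343,152),(-34,-22):(189,202),(-60,50):(166,46),(60,-50):(365,308)},T))
s=env.state();print(s["ft_force"],np.abs(s["qvel"]).max())
```

```text
cover in seat mm [ 1.  -0.4 -1.6] yaw 0.06 tilt [-0.1  0.4] res [0.5 0.2 0.3 1.1 0.1 0.1 0.1 0.2 0.4 0.  0.4 0.7 0.1 0.3 0.1 0.2 0.2 0.8
 0.4]
[ 0.88121185 -1.42421385 -0.26462648] 2.1674473684347966
```

```bash
python3 -c "
from station import env
print(env.hand_in())"
```

```text
the job is handed in; nothing more can be done
None
```

The cover is seated on the pump body, and I handed the job in at about 10.5 s on the robot clock. I pushed its −x end with the two spread fingertips until hole_a caught pin_a. I kept pushing with a slight +y drift, which turned the cover about that pin until it was square. When I backed off, the raised end dropped onto pin_b, and I moved the arm clear.

- **Last check (two-view fit):** the cover sat about (1.0, −0.4) mm from the seat, with 0.06° yaw, about 0.4° tilt and flush edges. The limits are 2 mm, 2.9° and 1.4°.
- **Disagreement:** the fit put the underside 1.6 mm below the top face (2.4 mm in the earlier single-view fit), which is physically impossible. I put this down to the roughly 2 mm calibration error.
- **Forces and bystanders:** the force readings I took during pushing stayed under 7 N. The fingertips never went below about 140 mm near the pump, well above the caliper, adapter and screws. I did not measure those again at the end.

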